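Unlock the marking jig and hang up its quarter-turn key

TASK

The marking jig is locked by the blue quarter-turn key: twist the key anticlockwise (seen from above) to its stop, where its grip plate lines up with the green marks, and lift it straight out of the jig. Then hang it by its eye on the empty peg so that it hangs freely, leaving the orange spare key on its own peg and everything else on the bench undisturbed.

Things in the scene. Friction and masses are not known exactly. Their poses are not given: they have to be found in the camera images.
- key: Blue-gripped steel key standing upright in the jig, 150 mm tall, 0.25 to 0.5 kg. Cross-bar 50 (its x) x 14 x 12 mm at heights 0-12, round shank 16 mm across at 12-68, flat upright grip plate 80 mm wide (x), 14 mm thick (y) at 68-150. Origin: centre of the cross-bar's underside, z up the shank. Starts 0.8 to 1.4 rad clockwise (from above) of released; turns freely, friction only.
- key_eye (a point): Centre of the round eye, 34 mm across, that pierces the blue key's grip plate along the key's y, 95 mm above the key's origin.
- key_grip (a point): Where to pinch the blue key across its 14 mm thickness: on its axis, 140 mm above its origin and 10 mm under the top; the plate is solid from height 112 to 150.
- jig: Fixed aluminium block 100 x 100 x 34 mm. Origin: centre of its underside on the bench. The key's cross-bar stands in a chamber whose floor is 8 mm above the bench, with 4 mm play under the cover. End stops let the key turn only between locked (key x 90 degrees clockwise of jig x) and released (key x parallel to jig x), give or take 5 degrees.
- jig_slot (a point): Centre of the slot in the jig's 10 mm thick cover, on its top face (height 34 mm): 56 mm long along the jig's x, 20 mm wide, green marks at its ends, red marks beside it at +-y. The key lifts out only with its bar in line with the slot (within about 6 degrees); it is clear once raised 30 mm.
- stand_free: Fixed stand with the empty peg: base 90 x 90 x 10 mm, post 16 (x) x 30 (y) mm, 238 mm high at its centre. A steel peg 12 mm across leaves the post's -x face (8 mm from the origin) at height 230 and runs 75 mm along the stand's -x, rising 6 degrees; its round end is 89 mm from the origin, its axis there at height 238. Origin: centre of the base's underside, on the bench; z up.
- stand_free_peg (a point): Point on the axis of the empty peg, halfway along: 48 mm along -x from the stand's origin, height 234 mm. A key hangs here with its plate square to the peg (key y along the stand's x) and its eye centre about 10 mm lower.
- stand_taken: Identical fixed stand whose peg carries the orange spare key.
- spare: Orange-gripped key, same shape as the blue key, hanging by its eye on the taken stand's peg (bottom at about 129 mm, top at about 279 mm above the bench). Origin: centre of the underside of its cross-bar; x along its width, y through its eye. Bystander: leave it hanging.
- flask: Steel can with a green band, 52 mm across, 165 mm tall, standing close beside the jig. Bystander; origin at its underside.
- jar: Jar 50 mm across, 150 mm tall, standing close beside the jig. Bystander; origin at its underside.
- screwdriver: Screwdriver 190 mm long lying on the bench. Bystander.
- wrench: Wrench 170 mm long lying on the bench. Bystander.
- mug: White mug 80 mm across, 90 mm tall. Bystander; origin at its underside.
- carton: Cardboard box 90 x 140 x 60 mm. Bystander; origin at its underside.
- spray: White bottle 60 mm across, 170 mm tall. Bystander; origin at its underside.
- stand_taken_peg (a point): The same point on the taken peg: 48 mm along -x from the stand's origin, height 234 mm.
- spare_eye (a point): Centre of the eye of the orange key, 95 mm above its origin.

How it is judged:
On the way, in this order (a step that is already met when the one before it is completed fails the run):
1. the key is turned in line with the jig's slot (within 0.2 rad) while still down in the jig (angle between the x axis of key and the x axis of jig, either way round below 0.2 rad and z of key in the frame of jig below 0.024 m), for 0.02 s.
2. the key is lifted clear out of the jig (z of key in the frame of jig above 0.05 m), for 0.1 s.
At the end, for the whole second after the job is handed in: The blue key hangs at rest (under 0.05 m/s) by its eye on the empty peg, carried by the stand: eye centre between post and peg tip, within 15 mm sideways, 205 to 240 mm high, shank within 0.35 rad of vertical; the orange key hangs on its own peg (eye centre within 50 mm of mid-peg) (x of key_eye in the frame of stand_free between -0.09 and -0.01 m and y of key_eye in the frame of stand_free between -0.015 and 0.015 m and z of key_eye in the frame of stand_free between 0.205 and 0.24 m and angle between key's own z axis and vertical below 0.35 rad and contact force between key and stand_free above 1 N and linear speed of key below 0.05 m/s and distance between spare_eye and stand_taken_peg below 0.05 m); the robot touches nothing.
It fails at once if a bystander is moved more than 30 mm (distance of any of flask, jar, screwdriver, wrench, mug, carton, spray from where it was at the start of the episode above 0.03 m).
It fails at once if the orange spare key is moved more than 40 mm (distance of spare from where it was at the start of the episode above 0.04 m).
It also fails if it takes over 48 s, if anything falls off the work surface, if the arm or the gripper's body presses on something with over 40 N, if the wrist force passes 120 N, or if a joint passes its speed limit or range.

ROBOT

A 6-joint arm with a two-finger parallel gripper is mounted at the origin on the work surface. World frame = base frame: x ahead of the robot, y to its left, z up, the work surface at z = 0. Lengths are in m, angles in rad, forces in N, time in s.
With the tool pointing down it reaches from about 0.4 to 0.825 m from the base axis. Payload 7 kg.
Tool frame: the origin (TCP) lies midway between the tips of the shut fingers; the grasp point (between the pads) lies 19 mm behind it; z points along the fingers, y is the line along which they close (so a half turn about z gives the same grasp; the last joint's range is limited). The gripper opens to 88 mm and grips with 3 to 60 N. Pads are 19 mm wide; open, the fingers measure 130 mm over their backs; the gripper's body (78 mm by 193 mm) begins 47 mm behind the grasp point.
Start: joints at [-0.817, 0.359, 0.012, 0, -1.224, -0.288], TCP at [0.303, -0.603, 0.227] pointing down, gripper open.
Joint ranges: [-3.07, 3.07], [-1.43, 2.12], [-1.02, 1.25], [-3.03, 1.67], [-3.05, -0], [-3.03, 3.03]. Speed limits (rad/s): [2.39, 2.39, 3.01, 3.14, 3.14, 3.14].

INTERFACE

Orientations are given as [roll, pitch, yaw] about the fixed x, y, z axes, in that order (R = Rz(yaw) Ry(pitch) Rx(roll)).
In Python, from station import monitor, viewer, arm gives the robot as it stands.
- The arm moves only by the tool move_arm, never from a script. Its argument "deltas" is a list that holds one entry, the list of rows, each a list of 7 numbers: the turn, a rotation vector about the tool's x, y, z in degrees, then the shift along the tool's x, y, z in m, then the finger opening in m, from 0 to 0.0876. A call has 1 to 12 rows; each row is the pose to reach, as a shift and turn from the pose commanded when the call began, along the tool's axes at that moment; what a row does not reach only later rows make up. A row lasts 1/12 s, in which the tool goes at most 41.7 mm and 7.16 degrees, less where a joint would pass 70% of its speed; a pose out of reach is approached as far as the arm can. A call with a gripper value outside its range is refused whole. The fingers move at their own pace and stop on an object; "force" is the grip in N (left out, the last holds). Time passes only in rows, so rows that repeat a pose let the fingers close. It gives the time, the measured TCP pose, the force and the opening at its end, in the units of the state.
- monitor.get_state(): the state, without advancing time (a new reading comes with each control period).
- viewer.grab_frame(name): name is "side" or "top" or "wrist"; returns a dict with "frame" (384x512x3 uint8, blue, green, red), "vfov" (degrees; the focal length in pixels is half the picture's height over the tangent of half this angle, whatever the lens; pixels are square), "cx", "cy" (the principal point, pixels), "xyz" and "orientation" of the camera in the world; the wrist camera has in their place "hand_eye" (4x4, takes a point from camera to tool coordinates, whose origin is the TCP and whose axes are the flange's). Camera axes: x right, y down, z forward; pixel columns grow to the right and rows downward; lengths in m; the calibration is good to about 2 mm. A picture is of the moment at which its call begins: read the wrist's pose just before it. There is no depth.
- arm.job_done(): hands the job in, once; it reports no verdict.
The state is a dict: "t": time; "q": joint angles; "qd": joint speeds; "joint_efforts": joint torques, N m; "eef_pos": TCP position; "ee_rot": TCP orientation; "force": force on the tool from outside, world axes, zero at the start; "moment": the same for the moment, N m; "width": finger opening in m.
Only numpy, scipy, OpenCV 4.12 (cv2) and the standard library are available. Lean on these libraries where they do the work, as an engineer would, in place of code of your own. Each camera call takes 0.05 s, during which the arm holds its last target. There are 200 camera calls.

## Working session

There is one attempt and no reset: what is moved stays moved. The work goes in short steps, Python scripts to look and compute and a tool call to move; the robot and the scene stay as the last step left them, time stands still between calls to the robot, and variables do not carry over. Pictures are saved under pics/ and viewed, on a budget of 10 in all, crops included, one or two more only if the job needs it, and the job is handed in when it is done.

Besides the shell and the picture viewer there is one more tool, called by a JSON object that holds its "fn" and its "kwargs". move_arm: Moves the arm, as the interface text tells. Its arguments: {"type":"object","properties":{"deltas":{"type":"array","items":{"type":"array","items":{"type":"array","items":{"type":"number"}}}},"force":{"type":"number"}},"required":["deltas"]}

```bash
ls; mkdir -p pics; cat > h.py <<'E'
import numpy as np, cv2, json
from scipy.spatial.transform import Rotation as R
from station import monitor, viewer, arm
E
python3 - <<'E'
from h import *
s=monitor.get_state(); print({k:np.round(v,4).tolist() for k,v in s.items()})
for n in ("side","top"):
    f=viewer.grab_frame(n); cv2.imwrite(f"pics/{n}0.png",cv2.resize(f["frame"],(800,600),interpolation=cv2.INTER_CUBIC))
    np.save(f"{n}0.npy",f,allow_pickle=True)
    print(n,{k:v for k,v in f.items() if k!="frame"})
E
```

```text
pics
{'t': 0.0, 'q': [-0.8169, 0.3594, 0.0111, -0.0004, -1.2241, -0.2881], 'qd': [-0.0008, 0.0004, 0.0016, 0.0003, -0.0008, -0.0005], 'joint_efforts': [-0.0019, -58.2711, 29.3044, 6.9966, 0.007, -0.0002], 'eef_pos': [0.3029, -0.6027, 0.2256], 'ee_rot': [3.14, -0.0001, -2.6759], 'force': [0.2488, -0.5087, -1.093], 'moment': [0.0125, 0.0623, 0.0096], 'width': 0.0877}
side {'vfov': 42.30700938770376, 'cx': 247.81605872016556, 'cy': 198.79649024658542, 'xyz': array([-0.1977594 , -0.80541333,  1.36191739]), 'orientation': array([-2.42378645,  0.00657526, -0.79807103])}
top {'vfov': 46.62976497961062, 'cx': 263.49166109848113, 'cy': 194.58643514914476, 'xyz': array([ 0.47912409, -0.0838068 ,  1.41675567]), 'orientation': array([-3.09265092e+00,  1.46498363e-03, -1.54172587e+00])}
```

View pics/side0.png

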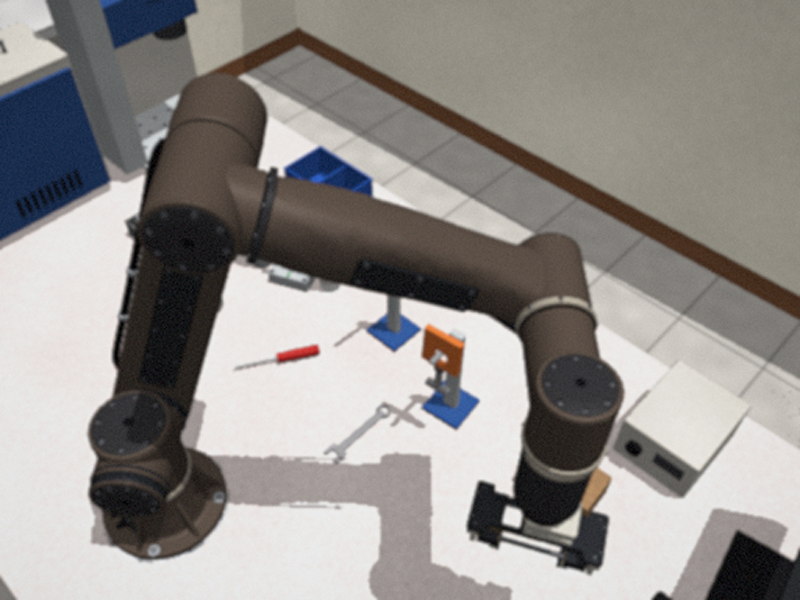

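View pics/top0.png

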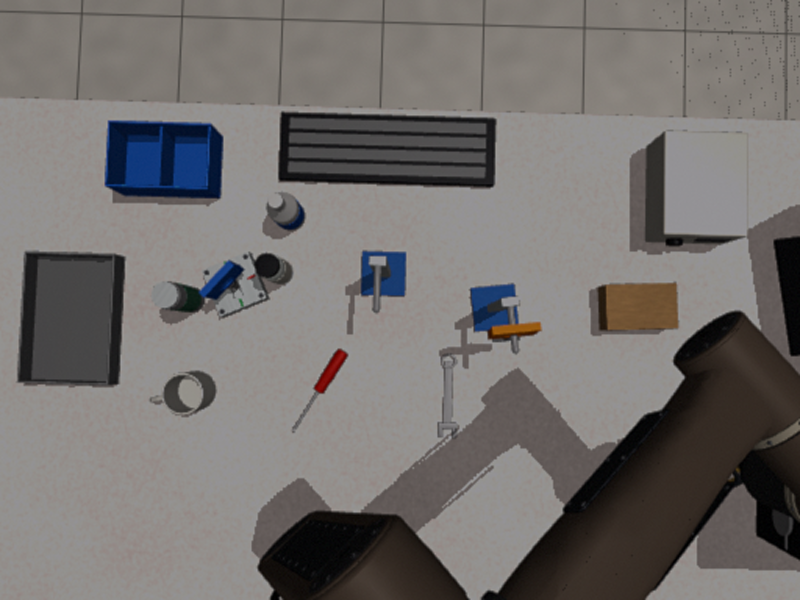

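The side view shows the arm hiding the jig. The top view (800x600) shows the jig near (235,285) with the blue plate at (222,280), the flask at (178,297) and the jar at (272,267). The free stand is at (383,273) with its peg running down, towards -x. The orange key's stand is at (495,308).

```bash
cat >> h.py <<'E'
def cam(f,s=None):
    F=f["frame"].shape[0]/2/np.tan(np.radians(f["vfov"])/2)
    K=np.array([[F,0,f["cx"]],[0,F,f["cy"]],[0,0,1]])
    T=np.eye(4)
    if "xyz" in f: T[:3,:3]=R.from_euler("xyz",f["orientation"]).as_matrix(); T[:3,3]=f["xyz"]
    else:
        W=np.eye(4); W[:3,:3]=R.from_euler("xyz",s["ee_rot"]).as_matrix(); W[:3,3]=s["eef_pos"]; T=W@np.asarray(f["hand_eye"])
    return K,T
def ray(K,T,p,z):
    d=T[:3,:3]@np.linalg.solve(K,[p[0],p[1],1]); return T[:3,3]+d*(z-T[2,3])/d[2]
def proj(K,T,X):
    X=np.atleast_2d(X); c=(X-T[:3,3])@T[:3,:3]; q=c@K.T; return q[:,:2]/q[:,2:]
E
python3 - <<'E'
from h import *
f=np.load("top0.npy",allow_pickle=True).item(); K,T=cam(f)
s=1.5625
for n,p,z in [("jig",(238,287),.034),("plate c",(222,280),.158),("flask top",(170,293),.165),("jar top",(268,263),.15),("freebase",(383,273),.01),("posttop",(377,261),.238),("pegtip",(376,310),.238),("takenbase",(495,308),.01),("spare",(515,329),.279),("mug",(190,393),.09),("spray",(278,203),.17),("tray",(72,318),.03)]:
    print(n,np.round(ray(K,T,(p[0]/s,p[1]/s),z),3))
g=f["frame"]; b=g[145:215,90:270]
cv2.imwrite("pics/crop1.png",cv2.resize(b,None,fx=4.4,fy=4.4,interpolation=cv2.INTER_CUBIC))
f=viewer.grab_frame("wrist"); print(cam(f,monitor.get_state()),f["hand_eye"])
E
```

```text
jig [0.571 0.267 0.034]
plate c [0.574 0.265 0.158]
flask top [0.548 0.356 0.165]
jar top [0.609 0.185 0.15 ]
freebase [ 0.609 -0.02   0.01 ]
posttop [ 0.608 -0.019  0.238]
pegtip [ 0.525 -0.02   0.238]
takenbase [ 0.545 -0.248  0.01 ]
spare [ 0.499 -0.25   0.279]
mug [0.363 0.336 0.09 ]
spray [0.716 0.167 0.17 ]
tray [0.499 0.596 0.03 ]
(array([[311.6273299 ,   0.        , 249.89446265],
       [  0.        , 311.6273299 , 187.92674342],
       [  0.        ,   0.        ,   1.        ]]), array([[-4.49818130e-01,  8.52545785e-01,  2.66137811e-01,
         2.29539175e-01],
       [ 8.93120175e-01,  4.29363331e-01,  1.34102512e-01,
        -6.37877844e-01],
       [ 5.87144806e-05,  2.98014789e-01, -9.54561251e-01,
         3.83554043e-01],
       [ 0.00000000e+00,  0.00000000e+00,  0.00000000e+00,
         1.00000000e+00]])) [[ 8.62680876e-04 -9.54519267e-01 -2.98147993e-01  8.13821969e-02]
 [ 9.99998861e-01  1.19257722e-03 -9.24567831e-04  1.80189461e-03]
 [ 1.23808231e-03 -2.98146856e-01  9.54519209e-01 -1.57716009e-01]
 [ 0.00000000e+00  0.00000000e+00  0.00000000e+00  1.00000000e+00]]
```

View pics/crop1.png

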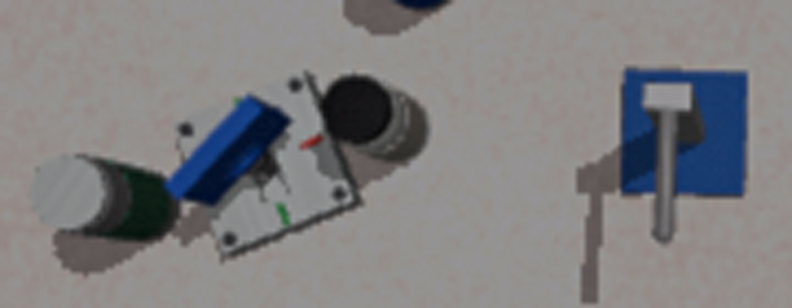

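The crop gives the green marks at (283,215) and (237,103), so jig x is at about 22°. The plate's edge runs (168,188)→(250,98), so the key is at about -42° and needs about 65° anticlockwise. The peg runs straight along -x. Next I raise the arm over the spare and look from close by.

```bash
cat >> h.py <<'E'
def go(*tg,s=None):
    "rows from present pose to world targets (x,y,z,yaw_deg absolute near); tool kept pointing down"
    s=s or monitor.get_state(); Rt=R.from_euler("xyz",s["ee_rot"]); p=np.array(s["eef_pos"])
    for t in tg:
        Rg=R.from_euler("xyz",[np.pi,0,np.radians(t[3])]) 
        rv=np.degrees((Rt.inv()*Rg).as_rotvec()); print(np.round(rv,1).tolist(), np.round(Rt.inv().apply(np.array(t[:3])-p),4).tolist())
E
python3 - <<'E'
from h import *
go((.33,-.52,.40,-153),(.45,-.3,.42,-180),(.56,-.02,.42,-200),(.574,.266,.36,138))
E
```

```text
[0.1, -0.0, -0.3] [-0.0613, 0.062, -0.1741]
[0.1, -0.0, 26.7] [-0.2673, 0.2047, -0.1939]
[0.1, -0.0, 46.7] [-0.4913, 0.4055, -0.1937]
[0.1, -0.1, 68.7] [-0.6323, 0.6547, -0.1334]
```

{"fn": "move_arm", "kwargs": {"deltas": [[[0,0,0,0,0,-0.04,0.087],[0,0,0,0,0.01,-0.08,0.087],[0,0,0,-0.02,0.03,-0.12,0.087],[0,0,0,-0.04,0.045,-0.15,0.087],[0,0,0,-0.06,0.062,-0.174,0.087],[0,0,3,-0.09,0.082,-0.185,0.087],[0,0,8,-0.12,0.1,-0.194,0.087],[0,0,12,-0.15,0.12,-0.194,0.087],[0,0,16,-0.18,0.14,-0.194,0.087],[0,0,20,-0.21,0.16,-0.194,0.087],[0,0,24,-0.24,0.18,-0.194,0.087],[0,0,27,-0.267,0.205,-0.194,0.087]]]}}

```text
t: 1.15
eef_pos: [0.4504, -0.2984, 0.42]
ee_rot: [3.141, -0.001, 3.132]
force: [0.8, -1.0, -0.7]
width: 0.0875
```

```bash
python3 - <<'E'
from h import *
go((.56,-.02,.42,-200))
E
```

```text
[0.0, -0.0, 19.5] [-0.107, 0.2794, 0.0]
```

{"fn": "move_arm", "kwargs": {"deltas": [[[0,0,3,-0.014,0.036,0,0.087],[0,0,6,-0.028,0.072,0,0.087],[0,0,9,-0.042,0.108,0,0.087],[0,0,12,-0.056,0.144,0,0.087],[0,0,15,-0.07,0.18,0,0.087],[0,0,17,-0.084,0.216,0,0.087],[0,0,19,-0.096,0.252,0,0.087],[0,0,20,-0.107,0.279,0,0.087],[0,0,20,-0.107,0.279,0,0.087],[0,0,20,-0.107,0.279,0,0.087]]]}}

```text
t: 1.98
eef_pos: [0.5584, -0.02, 0.4197]
ee_rot: [-3.141, -0.001, 2.79]
force: [1.1, -1.1, -1.1]
width: 0.0869
```

```bash
python3 - <<'E'
from h import *
go((.574,.266,.37,138))
s=monitor.get_state();f=viewer.grab_frame("wrist");np.save("w1.npy",(f,s),allow_pickle=True)
cv2.imwrite("pics/w1.png",cv2.resize(f["frame"],(800,600),interpolation=cv2.INTER_CUBIC))
E
```

```text
[-0.1, -0.1, 21.8] [0.0838, 0.2739, 0.0496]
```

View pics/w1.png

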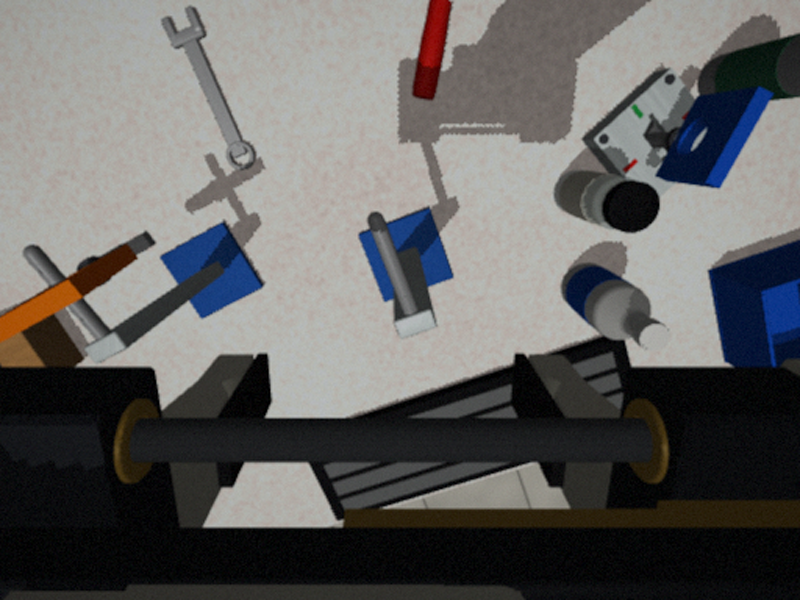

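The wrist view shows the free stand's base corners at about (360,233), (432,208), (453,277), (386,300), its post top at (415,324) and the peg tip at (376,218). I compute these, then move over the jig.

```bash
python3 - <<'E'
from h import *
f,s=np.load("w1.npy",allow_pickle=True); K,T=cam(f,s); c=1.5625
P=lambda p,z:np.round(ray(K,T,(p[0]/c,p[1]/c),z),4)
b=[P(p,.01) for p in [(360,233),(432,208),(453,277),(386,300)]]; print("base",b,np.mean(b,0))
print("edges",[np.degrees(np.arctan2(*(b[i]-b[(i+1)%4])[1::-1])).round(1) for i in range(4)])
print("post",P((415,324),.238),"tip",P((376,219),.238))
E
```

```text
base [array([ 0.5649, -0.0602,  0.01  ]), array([0.5663, 0.0286, 0.01  ]), array([0.6535, 0.026 , 0.01  ]), array([ 0.6531, -0.0602,  0.01  ])] [ 0.60945 -0.01645  0.01   ]
edges [np.float64(-90.9), np.float64(178.3), np.float64(89.7), np.float64(0.0)]
post [ 0.6092 -0.0185  0.238 ] tip [ 0.526  -0.0182  0.238 ]
```

{"fn": "move_arm", "kwargs": {"deltas": [[[0,0,3,0.01,0.035,0,0.087],[0,0,6,0.02,0.07,0,0.087],[0,0,9,0.03,0.105,0,0.087],[0,0,12,0.04,0.14,0,0.087],[0,0,15,0.05,0.175,0.01,0.087],[0,0,18,0.06,0.21,0.02,0.087],[0,0,20,0.07,0.245,0.035,0.087],[0,0,22,0.084,0.274,0.05,0.087],[0,0,22,0.084,0.274,0.05,0.087],[0,0,22,0.084,0.274,0.05,0.087],[0,0,22,0.084,0.274,0.05,0.087]]]}}

```text
t: 2.95
eef_pos: [0.5779, 0.26, 0.371]
ee_rot: [3.141, -0.005, 2.41]
force: [0.0, -0.9, 0.1]
width: 0.0872
```

```bash
python3 - <<'E'
from h import *
s=monitor.get_state();f=viewer.grab_frame("wrist");np.save("w2.npy",(f,s),allow_pickle=True)
cv2.imwrite("pics/w2.png",cv2.resize(f["frame"],(800,600),interpolation=cv2.INTER_CUBIC))
E
```

```text
(no output)
```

View pics/w2.png

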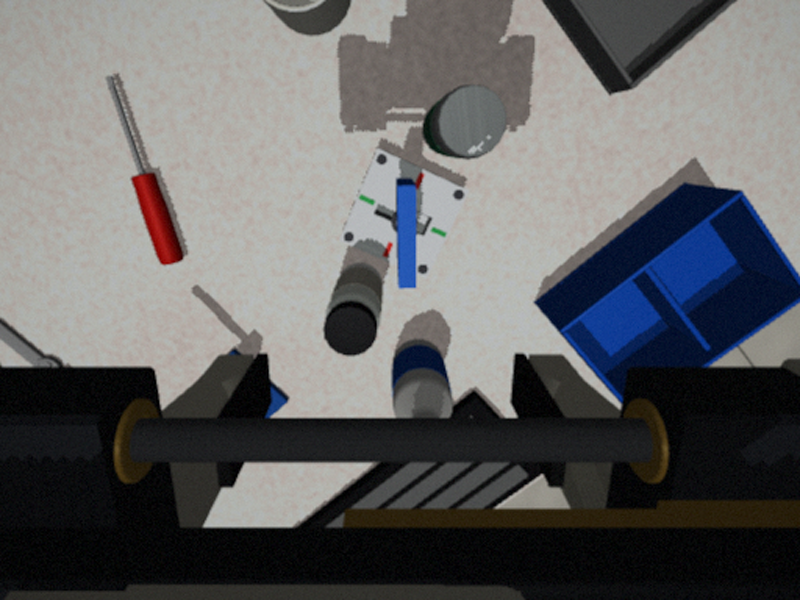

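The view shows the plate's top face from (406,187) to (407,287), the green marks at (367,201) and (439,232), the red marks at (419,181) and (388,249), the flask top at (473,121) and the jar top at (350,328).

```bash
python3 - <<'E'
from h import *
f,s=np.load("w2.npy",allow_pickle=True); K,T=cam(f,s); c=1.5625
P=lambda p,z:ray(K,T,(p[0]/c,p[1]/c),z)
g=[P(p,.034) for p in [(367,201),(439,232)]]; r=[P(p,.034) for p in [(419,181),(388,249)]]
ang=lambda a,b:np.degrees(np.arctan2(*(b-a)[1::-1])).round(1)
print("green",np.mean(g,0).round(4),ang(*g)); print("red",np.mean(r,0).round(4),ang(*r))
# plate top: blue segmentation, min-area rect
h=cv2.cvtColor(f["frame"],cv2.COLOR_BGR2HSV); m=cv2.inRange(h,(95,100,90),(130,255,255)); m[:100]=0;m[200:]=0;m[:,:235]=0;m[:,290:]=0
n,l,st,ce=cv2.connectedComponentsWithStats(m); i=1+st[1:,4].argmax(); ys,xs=np.where(l==i)
w=np.array([P((x*c+.5,y*c+.5),.158)[:2] for x,y in zip(xs,ys)],np.float32); print(st[i],cv2.minAreaRect(w*1000))
a=[P(p,.158) for p in [(406,187),(407,287)]]; print("plate",np.mean(a,0).round(4),ang(*a),np.linalg.norm(a[1]-a[0]))
print("flask",P((473,121),.165).round(3),"jar",P((350,328),.15).round(3))
go((.574,.266,.30,138))
E
```

```text
green [0.5786 0.2775 0.034 ] 24.9
red [0.5778 0.278  0.034 ] -66.1
[254 118  13  66 789] ((576.7545776367188, 278.3018493652344), (14.404388427734375, 79.0032958984375), 48.355064392089844)
plate [0.5774 0.2775 0.158 ] -40.8 0.07787007323587312
flask [0.545 0.368 0.165] jar [0.604 0.192 0.15 ]
[0.1, -0.3, 0.0] [0.0069, 0.0019, 0.0716]
```

The wrist measurements agree with each other: slot centre (0.578, 0.278), plate (0.577, 0.278) at -41°, jig x at about 24.4°, and the right sizes. The top camera is 11 mm off there, out near the edge of its picture, so I go with the wrist camera. I hover first.

```bash
python3 - <<'E'
from h import *
go((.577,.278,.22,138.7))
E
```

```text
[0.1, -0.3, -0.7] [0.0123, 0.0127, 0.1517]
```

{"fn": "move_arm", "kwargs": {"deltas": [[[0,0,0,0.004,0.004,0.03,0.044],[0,0,0,0.008,0.008,0.06,0.044],[0,0,0,0.012,0.012,0.09,0.044],[0,-0.3,-0.7,0.012,0.013,0.12,0.044],[0,-0.3,-0.7,0.012,0.013,0.152,0.044],[0,-0.3,-0.7,0.012,0.013,0.152,0.044],[0,-0.3,-0.7,0.012,0.013,0.152,0.044],[0,-0.3,-0.7,0.012,0.013,0.152,0.044],[0,-0.3,-0.7,0.012,0.013,0.152,0.044]]]}}

```text
t: 3.75
eef_pos: [0.5801, 0.2776, 0.2218]
ee_rot: [3.136, -0.003, 2.428]
force: [1.8, 0.1, -0.1]
width: 0.0447
```

```bash
python3 - <<'E'
from h import *
s=monitor.get_state();f=viewer.grab_frame("wrist");np.save("w3.npy",(f,s),allow_pickle=True)
K,T=cam(f,s); c=1.5625
h=cv2.cvtColor(f["frame"],cv2.COLOR_BGR2HSV); m=cv2.inRange(h,(95,100,90),(130,255,255)); m[:,:180]=0;m[:,330:]=0
n,l,st,ce=cv2.connectedComponentsWithStats(m); i=1+st[1:,4].argmax(); ys,xs=np.where(l==i)
w=np.array([ray(K,T,(x,y),.158)[:2] for x,y in zip(xs,ys)],np.float32); print(st[i],cv2.minAreaRect(w*1000)); print(s["eef_pos"],np.degrees(s["ee_rot"]),s["width"])
cv2.imwrite("pics/w3.png",f["frame"])
go((.577,.278,.129,138.7))
E
```

```text
[ 237  149   20  100 1804] ((576.363525390625, 278.22174072265625), (14.030672073364258, 79.05355834960938), 48.96998977661133)
[0.5800775  0.27755334 0.22180912] [179.68152831  -0.19898989 139.0898556 ] 0.04468571796151997
[0.3, -0.2, 0.4] [0.0021, -0.0021, 0.0925]
```

View pics/w3.png

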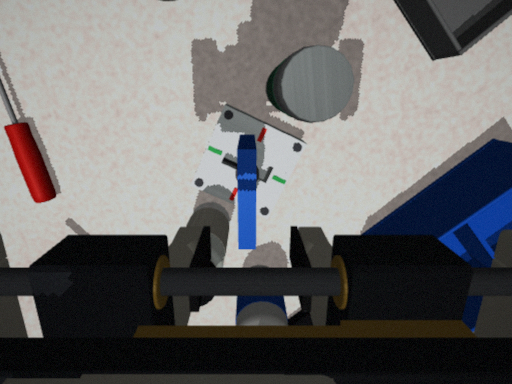

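The plate sits centred between the fingers (column 247, between fingers at 205 and 295), measured at (0.5764, 0.2782) and -41°. I descend and grip.

{"fn": "move_arm", "kwargs": {"deltas": [[[0,0,0,0.003,-0.002,0.025,0.044],[0.3,0,0,0.003,-0.002,0.05,0.044],[0.3,0,0,0.003,-0.002,0.075,0.044],[0.3,0,0,0.003,-0.002,0.0925,0.044],[0.3,0,0,0.003,-0.002,0.0925,0.044],[0.3,0,0,0.003,-0.002,0.0925,0.044],[0.3,0,0,0.003,-0.002,0.0925,0.03],[0.3,0,0,0.003,-0.002,0.0925,0.02],[0.3,0,0,0.003,-0.002,0.0925,0.01],[0.3,0,0,0.003,-0.002,0.0925,0.0],[0.3,0,0,0.003,-0.002,0.0925,0.0],[0.3,0,0,0.003,-0.002,0.0925,0.0]]], "force": 30}}

```text
t: 4.8
eef_pos: [0.5756, 0.2778, 0.1268]
ee_rot: [-3.139, -0.006, 2.43]
force: [-1.4, -0.2, 4.3]
width: 0.0138
```

```bash
python3 - <<'E'
from h import *
s=monitor.get_state(); print({k:np.round(v,4).tolist() for k,v in s.items() if k in("t","eef_pos","ee_rot","force","moment","width","q")})
E
```

```text
{'t': 4.8, 'q': [0.7508, 0.3798, -0.1939, -0.0069, -1.0005, -3.0299], 'eef_pos': [0.5756, 0.2778, 0.1268], 'ee_rot': [-3.1389, -0.0062, 2.4296], 'force': [-1.3938, -0.2366, 4.326], 'moment': [-0.2081, 0.453, -0.0313], 'width': 0.0138}
```

Gripped at 13.8 mm. Joint 6 sits at its limit, but the anticlockwise turn moves it away. I turn the key about 65°, holding the axis in place.

{"fn": "move_arm", "kwargs": {"deltas": [[[0,0,-4,0,0,0,0.0],[0,0,-10,0,0,0,0.0],[0,0,-16,0,0,0,0.0],[0,0,-22,0,0,0,0.0],[0,0,-28,0,0,0,0.0],[0,0,-34,0,0,0,0.0],[0,0,-40,0,0,0,0.0],[0,0,-46,0,0,0,0.0],[0,0,-52,0,0,0,0.0],[0,0,-57,0,0,0,0.0],[0,0,-60,0,0,0,0.0],[0,0,-60,0,0,0,0.0]]]}}

```text
t: 5.8
eef_pos: [0.5756, 0.2775, 0.1268]
ee_rot: [3.138, -0.006, -2.804]
force: [-0.6, -0.1, 3.9]
width: 0.0137
```

```bash
python3 - <<'E'
from h import *
s=monitor.get_state(); print({k:np.round(v,4).tolist() for k,v in s.items() if k in("t","eef_pos","ee_rot","force","moment","width","q")})
E
```

```text
{'t': 5.8, 'q': [0.7507, 0.3799, -0.194, -0.0065, -1.0009, -1.9803], 'eef_pos': [0.5756, 0.2775, 0.1268], 'ee_rot': [3.1382, -0.0058, -2.8039], 'force': [-0.6421, -0.0606, 3.943], 'moment': [-0.4504, 0.0938, 0.0422], 'width': 0.0137}
```

{"fn": "move_arm", "kwargs": {"deltas": [[[0,0,-2,0,0,0,0.0],[0,0,-4,0,0,0,0.0],[0,0,-5,0,0,0,0.0],[0,0,-5,0,0,0,0.0]]]}}

```text
t: 6.13
eef_pos: [0.576, 0.2774, 0.1268]
ee_rot: [3.138, -0.005, -2.72]
force: [2.0, -2.1, 5.0]
width: 0.0139
```

```bash
python3 - <<'E'
from h import *
s=monitor.get_state(); print({k:np.round(v,4).tolist() for k,v in s.items() if k in("t","eef_pos","ee_rot","force","moment","width")})
f=viewer.grab_frame("wrist");np.save("w4.npy",(f,s),allow_pickle=True)
cv2.imwrite("pics/w4.png",cv2.resize(f["frame"][60:260,130:390],None,fx=3,fy=3,interpolation=cv2.INTER_CUBIC))
E
```

```text
{'t': 6.1333, 'eef_pos': [0.576, 0.2774, 0.1268], 'ee_rot': [3.1381, -0.0051, -2.72], 'force': [1.997, -2.0962, 5.048], 'moment': [-1.3716, -1.0332, -0.1249], 'width': 0.0139}
```

View pics/w4.png

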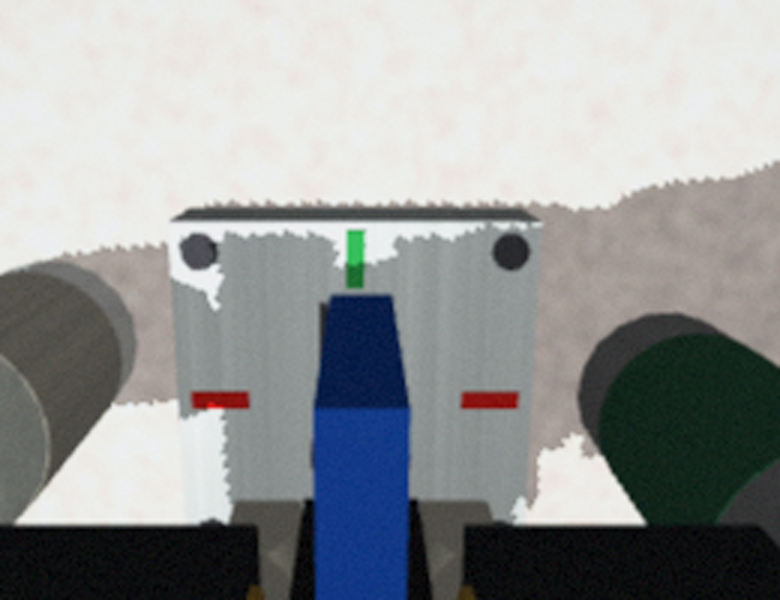

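The green mark (355,260) is in line with the plate (centre 362) and the red marks run horizontally, so the key is aligned. A small side force suggests the shank is about 1.5 mm off towards +tool y. I shift to relieve it, then begin the lift.

{"fn": "move_arm", "kwargs": {"deltas": [[[0,0,0,0,-0.001,0,0.0],[0,0,0,0,-0.0015,0,0.0],[0,0,0,0,-0.0015,-0.003,0.0],[0,0,0,0,-0.0015,-0.006,0.0],[0,0,0,0,-0.0015,-0.008,0.0],[0,0,0,0,-0.0015,-0.008,0.0]]], "force": 40}}

```text
t: 6.68
eef_pos: [0.5755, 0.2763, 0.1338]
ee_rot: [3.137, -0.007, -2.72]
force: [0.3, -0.3, -3.4]
width: 0.0141
```

```bash
python3 - <<'E'
from h import *
s=monitor.get_state(); print({k:np.round(v,4).tolist() for k,v in s.items() if k in("t","eef_pos","ee_rot","force","moment","width")})
E
```

```text
{'t': 6.6833, 'eef_pos': [0.5755, 0.2763, 0.1338], 'ee_rot': [3.1372, -0.0071, -2.7197], 'force': [0.3461, -0.287, -3.4097], 'moment': [0.0066, -0.0526, -0.0139], 'width': 0.0141}
```

The side load is gone and the tool now carries the key's weight of about 3.4 N, 7 mm up. I lift it clear.

{"fn": "move_arm", "kwargs": {"deltas": [[[0,0,0,0,0,-0.005,0.0],[0,0,0,0,0,-0.012,0.0],[0,0,0,0,0,-0.02,0.0],[0,0,0,0,0,-0.03,0.0],[0,0,0,0,0,-0.045,0.0],[0,0,0,0,0,-0.065,0.0],[0,0,0,0,0,-0.09,0.0],[0,0,0,0,0,-0.115,0.0],[0,0,0,0,0,-0.14,0.0],[0,0,0,0,0,-0.16,0.0],[0,0,0,0,0,-0.175,0.0],[0,0,0,0,0,-0.175,0.0]]]}}

```text
t: 7.68
eef_pos: [0.5787, 0.2765, 0.3144]
ee_rot: [3.136, 0.001, -2.719]
force: [0.2, 0.2, -3.3]
width: 0.0136
```

```bash
python3 - <<'E'
from h import *
s=monitor.get_state(); print({k:np.round(v,4).tolist() for k,v in s.items() if k in("t","eef_pos","ee_rot","force","moment","width")})
go((.45,.12,.31,-120),(.45,-.0175,.28,-90))
E
```

```text
{'t': 7.6833, 'eef_pos': [0.5787, 0.2765, 0.3144], 'ee_rot': [3.1364, 0.0011, -2.7191], 'force': [0.2239, 0.1882, -3.3455], 'moment': [0.094, -0.2539, -0.0133], 'width': 0.0136}
[0.3, 0.2, -35.8] [0.1816, -0.09, 0.0037]
[0.2, 0.2, -65.8] [0.238, -0.2156, 0.033]
```

{"fn": "move_arm", "kwargs": {"deltas": [[[0,0,-3,0.01,-0.005,0,0.0],[0,0,-8,0.03,-0.015,0,0.0],[0,0,-14,0.055,-0.027,0,0.0],[0,0,-20,0.08,-0.04,0,0.0],[0,0,-25,0.11,-0.055,0,0.0],[0,0,-30,0.14,-0.07,0,0.0],[0,0,-36,0.17,-0.09,0,0.0],[0,0,-42,0.19,-0.115,0,0.0],[0,0,-48,0.205,-0.145,0.01,0.0],[0,0,-54,0.22,-0.175,0.02,0.0],[0,0,-60,0.23,-0.2,0.03,0.0],[0.2,0.2,-66,0.238,-0.216,0.033,0.0]]]}}

```text
t: 8.68
eef_pos: [0.4468, -0.0208, 0.275]
ee_rot: [3.133, -0.003, -1.563]
force: [0.3, 0.7, -3.7]
width: 0.014
```

{"fn": "move_arm", "kwargs": {"deltas": [[[0,0,0,0,0,0,0.0],[0,0,0,0,0,0,0.0],[0,0,0,0,0,0,0.0],[0,0,0,0,0,0,0.0]]]}}

```text
t: 9.02
eef_pos: [0.4485, -0.018, 0.2767]
ee_rot: [3.136, -0.003, -1.568]
force: [-0.5, 0.9, -4.5]
width: 0.0136
```

```bash
python3 - <<'E'
from h import *
s=monitor.get_state(); print({k:np.round(v,4).tolist() for k,v in s.items() if k in("t","eef_pos","ee_rot","force","moment","width","q")})
f=viewer.grab_frame("wrist");np.save("w5.npy",(f,s),allow_pickle=True)
g=viewer.grab_frame("side");np.save("s5.npy",g,allow_pickle=True)
a=f["frame"]; b=g["frame"]; K,T=cam(g); print(proj(K,T,[[.45,-.0175,.26],[.609,-.0175,.238]]))
u,v=proj(K,T,[.50,-.0175,.25])[0].astype(int)
b=cv2.resize(b[v-90:v+90,u-90:u+90],(384,384),interpolation=cv2.INTER_CUBIC)
cv2.imwrite("pics/w5.png",np.hstack([cv2.resize(a,(416,312)),np.zeros((312,0,3),np.uint8)])) if 0 else cv2.imwrite("pics/w5.png",cv2.resize(np.hstack([a,b]),(800,343)))
go((.48,-.0175,.261,-90))
E
```

```text
{'t': 9.0167, 'q': [0.4016, -0.0533, -0.371, 0.0003, -1.2598, -0.3989], 'eef_pos': [0.4485, -0.018, 0.2767], 'ee_rot': [3.1355, -0.0029, -1.568], 'force': [-0.5017, 0.9473, -4.4553], 'moment': [0.075, 0.0308, -0.0024], 'width': 0.0136}
[[213.11671365 186.05971696]
 [249.82346658 164.36866371]]
[0.4, -0.2, 0.2] [-0.0002, -0.0315, 0.0155]
```

View pics/w5.png

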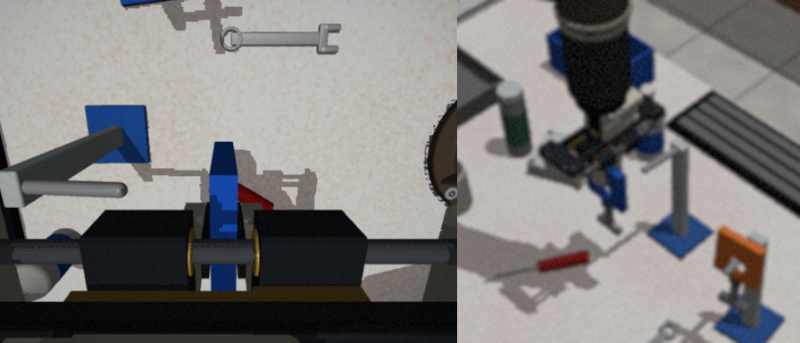

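The wrist view shows the empty peg from (22,188) to its tip (127,190), with the plate centred at column 224 and its far top edge at row 174. The side view shows the key hanging upright in the gripper before the peg. I compute the sideways match of peg and eye.

```bash
python3 - <<'E'
from h import *
f,s=np.load("w5.npy",allow_pickle=True); K,T=cam(f,s); c=.8929
P=lambda p,z:np.round(ray(K,T,(p[0]/c,p[1]/c),z),4)
print("tip",P((121,190),.238),"root",P((22,188),.231),"post top",P((13,188),.238))
h=cv2.cvtColor(f["frame"],cv2.COLOR_BGR2HSV)
for r in range(165,215,4): print(r,f["frame"][r,251].tolist(),end=" ")
print()
# peg rows by column (brightness profile)
g=cv2.cvtColor(f["frame"],cv2.COLOR_BGR2GRAY)
for cx in (60,90,120,135): print(cx,g[196:228,cx].tolist())
print("plate far edge",P((224,174),.308))
E
```

```text
tip [ 0.5245 -0.0188  0.238 ] root [ 0.6041 -0.0175  0.231 ] post top [ 0.6055 -0.0203  0.238 ]
165 [64, 23, 3] 169 [65, 26, 5] 173 [64, 26, 7] 177 [66, 25, 4] 181 [64, 23, 0] 185 [65, 27, 9] 189 [68, 31, 10] 193 [67, 26, 5] 197 [167, 70, 21] 201 [168, 70, 19] 205 [167, 71, 24] 209 [169, 74, 23] 213 [166, 70, 22] 
60 [48, 48, 50, 50, 48, 48, 61, 76, 89, 97, 103, 112, 116, 120, 117, 124, 122, 119, 111, 109, 99, 96, 110, 164, 185, 189, 190, 189, 189, 188, 187, 185]
90 [188, 188, 188, 191, 193, 191, 131, 54, 76, 90, 99, 106, 119, 119, 122, 123, 127, 122, 122, 115, 111, 104, 100, 102, 160, 190, 186, 187, 186, 190, 186, 188]
120 [192, 189, 185, 185, 190, 190, 191, 130, 58, 76, 87, 99, 105, 115, 119, 124, 129, 129, 128, 123, 118, 116, 106, 104, 103, 162, 192, 192, 191, 191, 186, 186]
135 [190, 189, 191, 191, 188, 188, 186, 168, 103, 55, 70, 83, 89, 97, 103, 89, 88, 91, 89, 99, 104, 97, 95, 89, 78, 141, 187, 187, 185, 186, 188, 189]
plate far edge [ 0.4472 -0.0549  0.308 ]
```

Peg axis y is about -0.0185 and the eye is at about -0.015, so I shift about 2–3 mm. I lower to insertion height and stop just before the peg tip.

{"fn": "move_arm", "kwargs": {"deltas": [[[0,0,0,0.001,-0.006,0.004,0.0],[0,0,0,0.002,-0.014,0.008,0.0],[0,0,0,0.0025,-0.022,0.012,0.0],[0.4,0,0,0.0025,-0.03,0.0155,0.0],[0.4,0,0,0.0025,-0.04,0.0155,0.0],[0.4,0,0,0.0025,-0.05,0.0155,0.0],[0.4,0,0,0.0025,-0.05,0.0155,0.0],[0.4,0,0,0.0025,-0.05,0.0155,0.0],[0.4,0,0,0.0025,-0.05,0.0155,0.0]]]}}

```text
t: 9.87
eef_pos: [0.4984, -0.021, 0.2607]
ee_rot: [3.142, -0.003, -1.568]
force: [-0.8, 0.2, -4.3]
width: 0.0141
```

```bash
python3 - <<'E'
from h import *
s=monitor.get_state(); print({k:np.round(v,4).tolist() for k,v in s.items() if k in("t","eef_pos","ee_rot","force","moment","width")})
f=viewer.grab_frame("wrist");np.save("w6.npy",(f,s),allow_pickle=True)
g=viewer.grab_frame("side");K,T=cam(g)
u,v=proj(K,T,[.53,-.0175,.25])[0].astype(int); b=g["frame"][v-55:v+55,u-65:u+65]
cv2.imwrite("pics/s6.png",cv2.resize(b,None,fx=5,fy=5,interpolation=cv2.INTER_CUBIC))
go((.561,-.020,.260,-90)); print(u,v)
e=np.array(s["eef_pos"])+[0,.002,-.0238]; th=np.linspace(0,2*np.pi,9)
print((proj(K,T,[e,[.520,-.0185,.238],[.561,-.0185,.234]])-[u-65,v-55])*5)
E
```

```text
{'t': 9.8667, 'eef_pos': [0.4984, -0.021, 0.2607], 'ee_rot': [3.1415, -0.0033, -1.5677], 'force': [-0.7906, 0.2112, -4.2634], 'moment': [0.0622, 0.1522, 0.0277], 'width': 0.0141}
[-0.0, -0.2, 0.2] [-0.0008, -0.0628, 0.001]
232 174
[[291.53070059 320.33506377]
 [315.85064854 300.44964618]
 [362.41449876 270.829625  ]]
```

View pics/s6.png

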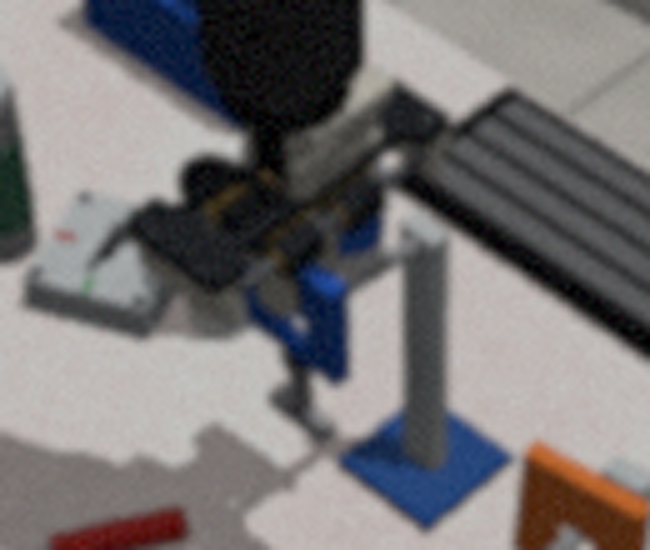

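The side view shows the eye at about (298,322), in line with the peg running (400,245)→(345,275), within about 3 mm. I raise 2 mm and slide halfway on, watching forces.

{"fn": "move_arm", "kwargs": {"deltas": [[[0,0,0,0,-0.002,-0.002,0.0],[0,0,0,0,-0.007,-0.002,0.0],[0,0,0,0,-0.013,-0.002,0.0],[0,0,0,0,-0.02,-0.002,0.0],[0,0,0,0,-0.027,-0.002,0.0],[0,0,0,0,-0.033,-0.001,0.0],[0,0,0,0,-0.033,-0.001,0.0]]]}}

```text
t: 10.55
eef_pos: [0.5326, -0.0207, 0.2612]
ee_rot: [3.142, -0.004, -1.568]
force: [-0.1, -0.2, -4.2]
width: 0.014
```

```bash
python3 - <<'E'
from h import *
s=monitor.get_state(); print({k:np.round(v,4).tolist() for k,v in s.items() if k in("t","eef_pos","ee_rot","force","moment","width")})
go((.563,-.020,.260,-90))
E
```

```text
{'t': 10.55, 'eef_pos': [0.5326, -0.0207, 0.2612], 'ee_rot': [3.1415, -0.0036, -1.5675], 'force': [-0.1356, -0.1786, -4.1881], 'moment': [0.0925, 0.0132, -0.0298], 'width': 0.014}
[0.0, -0.2, 0.2] [-0.0006, -0.0304, 0.0012]
```

No contact so far. I slide to mid-peg, then lower until the peg takes the weight.

{"fn": "move_arm", "kwargs": {"deltas": [[[0,0,0,0,-0.003,0,0.0],[0,0,0,0,-0.01,0.001,0.0],[0,0,0,0,-0.017,0.001,0.0],[0,0,0,0,-0.024,0.001,0.0],[0,0,0,0,-0.03,0.001,0.0],[0,0,0,0,-0.03,0.003,0.0],[0,0,0,0,-0.03,0.005,0.0],[0,0,0,0,-0.03,0.007,0.0],[0,0,0,0,-0.03,0.009,0.0],[0,0,0,0,-0.03,0.009,0.0]]]}}

```text
t: 11.38
eef_pos: [0.5609, -0.0207, 0.2523]
ee_rot: [3.141, -0.003, -1.567]
force: [-0.2, 0.4, -4.2]
width: 0.0139
```

```bash
python3 - <<'E'
from h import *
s=monitor.get_state(); print({k:np.round(v,4).tolist() for k,v in s.items() if k in("t","eef_pos","ee_rot","force","moment","width")})
E
```

```text
{'t': 11.3833, 'eef_pos': [0.5609, -0.0207, 0.2523], 'ee_rot': [3.1414, -0.0032, -1.5673], 'force': [-0.2055, 0.3635, -4.1719], 'moment': [0.0048, 0.1023, 0.0064], 'width': 0.0139}
```

{"fn": "move_arm", "kwargs": {"deltas": [[[0,0,0,0,0,0.001,0.0],[0,0,0,0,0,0.002,0.0],[0,0,0,0,0,0.003,0.0],[0,0,0,0,0,0.004,0.0],[0,0,0,0,0,0.004,0.0]]]}}

```text
t: 11.8
eef_pos: [0.5613, -0.0207, 0.2487]
ee_rot: [-3.141, -0.003, -1.567]
force: [-0.7, 0.2, -3.2]
width: 0.0138
```

{"fn": "move_arm", "kwargs": {"deltas": [[[0,0,0,0,0,0.0005,0.0],[0,0,0,0,0,0.001,0.0],[0,0,0,0,0,0.0015,0.0],[0,0,0,0,0,0.0015,0.0]]]}}

```text
t: 12.13
eef_pos: [0.5614, -0.0208, 0.2475]
ee_rot: [-3.141, -0.003, -1.567]
force: [-0.3, 0.6, -2.4]
width: 0.0133
```

{"fn": "move_arm", "kwargs": {"deltas": [[[0,0,0,0,0,0.0005,0.0],[0,0,0,0,0,0.001,0.0],[0,0,0,0,0,0.0015,0.0],[0,0,0,0,0,0.002,0.0],[0,0,0,0,0,0.002,0.0]]]}}

```text
t: 12.55
eef_pos: [0.5616, -0.0208, 0.247]
ee_rot: [-3.14, -0.003, -1.567]
force: [-4.6, 2.0, 7.6]
width: 0.0136
```

The peg carries the key (+7.6 N up). I ease off slightly and open the fingers a little.

{"fn": "move_arm", "kwargs": {"deltas": [[[0,0,0,0,0,-0.0008,0.0],[0,0,0,0,0,-0.0008,0.0],[0,0,0,0,0,-0.0008,0.018],[0,0,0,0,0,-0.0008,0.024],[0,0,0,0,0,-0.0008,0.03],[0,0,0,0,0,-0.0008,0.032],[0,0,0,0,0,-0.0008,0.032],[0,0,0,0,0,-0.0008,0.032],[0,0,0,0,0,-0.0008,0.032],[0,0,0,0,0,-0.0008,0.032]]]}}

```text
t: 13.38
eef_pos: [0.5614, -0.0208, 0.2461]
ee_rot: [-3.141, -0.003, -1.567]
force: [1.2, -0.2, 1.0]
width: 0.0319
```

```bash
python3 - <<'E'
from h import *
s=monitor.get_state(); print({k:np.round(v,4).tolist() for k,v in s.items() if k in("t","eef_pos","ee_rot","force","moment","width")})
f=viewer.grab_frame("wrist"); g=viewer.grab_frame("side");K,T=cam(g)
u,v=proj(K,T,[.56,-.0175,.23])[0].astype(int); b=g["frame"][v-60:v+60,u-60:u+60]
cv2.imwrite("pics/s7.png",cv2.resize(np.hstack([f["frame"],cv2.resize(b,(384,384),interpolation=cv2.INTER_CUBIC)]),(800,343)))
E
```

```text
{'t': 13.3833, 'eef_pos': [0.5614, -0.0208, 0.2461], 'ee_rot': [-3.1411, -0.0033, -1.5674], 'force': [1.1722, -0.2233, 0.965], 'moment': [0.0238, 0.0968, 0.0025], 'width': 0.0319}
```

View pics/s7.png

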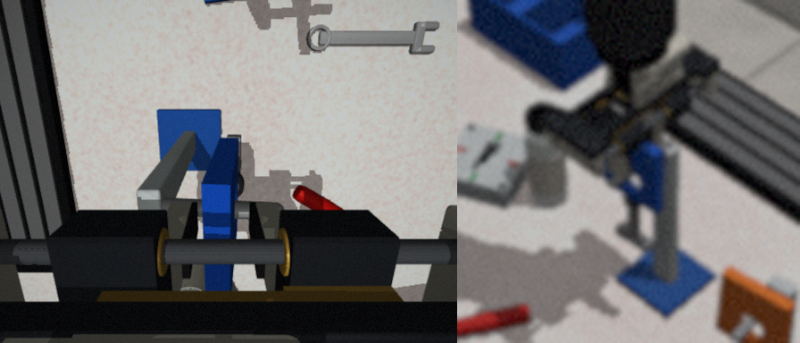

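The key hangs upright on the peg, and the fingers stand off the plate (plate at columns 205–238 in the wrist view). I open a touch more and rise straight up.

{"fn": "move_arm", "kwargs": {"deltas": [[[0,0,0,0,0,0,0.042],[0,0,0,0,0,0,0.044],[0,0,0,0,0,-0.003,0.044],[0,0,0,0,0,-0.008,0.044],[0,0,0,0,0,-0.014,0.044],[0,0,0,0,0,-0.022,0.044],[0,0,0,0,0,-0.032,0.044],[0,0,0,0,0,-0.045,0.044],[0,0,0,0,0,-0.065,0.044],[0,0,0,0,0,-0.09,0.044],[0,0,0,0,0,-0.12,0.044],[0,0,0,0,0,-0.15,0.044]]]}}

```text
t: 14.48
eef_pos: [0.5609, -0.0204, 0.3985]
ee_rot: [-3.141, -0.003, -1.567]
force: [0.5, -0.4, -0.1]
width: 0.044
```

{"fn": "move_arm", "kwargs": {"deltas": [[[0,0,0,0,0,0,0.044],[0,0,0,0.03,0,0,0.044],[0,0,0,0.06,0,0,0.044],[0,0,0,0.06,0,0,0.044],[0,0,0,0.06,0,0,0.044],[0,0,0,0.06,0,0,0.044],[0,0,0,0.06,0,0,0.044],[0,0,0,0.06,0,0,0.044],[0,0,0,0.06,0,0,0.044],[0,0,0,0.06,0,0,0.044],[0,0,0,0.06,0,0,0.044],[0,0,0,0.06,0,0,0.044]]]}}

```text
t: 15.48
eef_pos: [0.5615, -0.08, 0.3964]
ee_rot: [-3.141, -0.003, -1.567]
force: [-0.6, -0.4, -0.3]
width: 0.0442
```

```bash
python3 - <<'E'
from h import *
s=monitor.get_state(); print({k:np.round(v,4).tolist() for k,v in s.items() if k in("t","eef_pos","force","width")})
f=viewer.grab_frame("wrist"); g=viewer.grab_frame("side");K,T=cam(g)
f2=viewer.grab_frame("wrist"); print("motion diff",np.abs(cv2.GaussianBlur(f["frame"],(5,5),0).astype(int)-cv2.GaussianBlur(f2["frame"],(5,5),0)).max())
np.save("w8.npy",(f,s),allow_pickle=True)
u,v=proj(K,T,[.56,-.0175,.20])[0].astype(int); b=g["frame"][v-60:v+60,u-60:u+60]
cv2.imwrite("pics/s8.png",cv2.resize(np.hstack([f["frame"],cv2.resize(b,(384,384),interpolation=cv2.INTER_CUBIC)]),(800,343)))
E
```

```text
{'t': 15.4833, 'eef_pos': [0.5615, -0.08, 0.3964], 'force': [-0.6444, -0.4055, -0.302], 'width': 0.0442}
motion diff 101
```

View pics/s8.png

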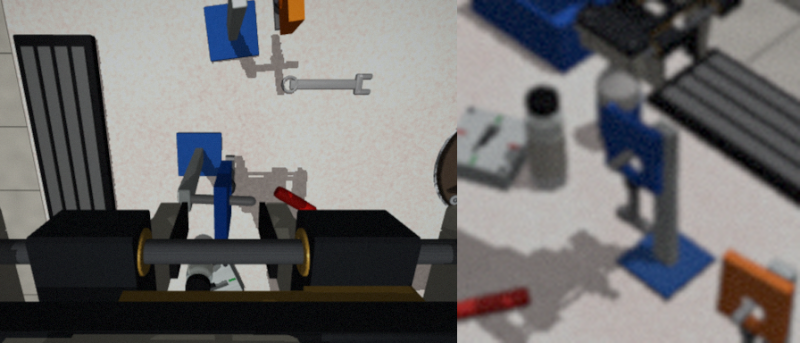

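The key hangs on the peg with its eye round it, and the gripper is clear. The two frames differ, so something still swings. I wait with the arm still.

{"fn": "move_arm", "kwargs": {"deltas": [[[0,0,0,0,0,0,0.044],[0,0,0,0,0,0,0.044],[0,0,0,0,0,0,0.044],[0,0,0,0,0,0,0.044],[0,0,0,0,0,0,0.044],[0,0,0,0,0,0,0.044],[0,0,0,0,0,0,0.044],[0,0,0,0,0,0,0.044],[0,0,0,0,0,0,0.044],[0,0,0,0,0,0,0.044],[0,0,0,0,0,0,0.044],[0,0,0,0,0,0,0.044]]]}}

```text
t: 16.63
eef_pos: [0.5615, -0.0802, 0.3964]
ee_rot: [-3.141, -0.003, -1.567]
force: [0.8, -0.6, -0.3]
width: 0.0439
```

{"fn": "move_arm", "kwargs": {"deltas": [[[0,0,0,0,0,0,0.044],[0,0,0,0,0,0,0.044],[0,0,0,0,0,0,0.044],[0,0,0,0,0,0,0.044],[0,0,0,0,0,0,0.044],[0,0,0,0,0,0,0.044],[0,0,0,0,0,0,0.044],[0,0,0,0,0,0,0.044],[0,0,0,0,0,0,0.044],[0,0,0,0,0,0,0.044],[0,0,0,0,0,0,0.044],[0,0,0,0,0,0,0.044]]]}}

```text
t: 17.63
eef_pos: [0.5615, -0.0802, 0.3964]
ee_rot: [-3.141, -0.003, -1.567]
force: [1.0, -0.0, -0.3]
width: 0.0439
```

```bash
python3 - <<'E'
from h import *
F=[]
for i in range(12):
    s=monitor.get_state(); f=viewer.grab_frame("side")["frame"]; F.append(f.astype(int))
g=viewer.grab_frame("side");K,T=cam(g); u,v=proj(K,T,[.56,-.0175,.20])[0].astype(int)
B=[cv2.GaussianBlur(x[v-60:v+60,u-60:u+60].astype(np.float32),(5,5),0) for x in F]
print(s["t"],[round(float(np.abs(b-B[0]).max()),0) for b in B])
h=lambda x:cv2.inRange(cv2.cvtColor(x[v-60:v+60,u-60:u+60].astype(np.uint8),cv2.COLOR_BGR2HSV),(100,130,60),(130,255,255))[20:75,35:75]
print([tuple(np.round([c.mean() for c in np.where(h(x))],2)) for x in F])
# noise elsewhere
print([round(float(np.abs(cv2.GaussianBlur(x[300:380,100:200].astype(np.float32),(5,5),0)-cv2.GaussianBlur(F[0][300:380,100:200].astype(np.float32),(5,5),0)).max()),0) for x in F])
w=viewer.grab_frame("wrist"); np.save("w9.npy",(w,s),allow_pickle=True)
b=g["frame"][v-60:v+60,u-60:u+60]
cv2.imwrite("pics/s9.png",cv2.resize(np.hstack([w["frame"],cv2.resize(b,(384,384),interpolation=cv2.INTER_CUBIC)]),(800,343)))
E
```

```text
18.1833 [0.0, 7.0, 7.0, 6.0, 8.0, 7.0, 5.0, 6.0, 5.0, 7.0, 6.0, 6.0]
[(np.float64(27.94), np.float64(24.91)), (np.float64(28.12), np.float64(25.24)), (np.float64(27.86), np.float64(24.94)), (np.float64(27.77), np.float64(25.12)), (np.float64(27.91), np.float64(24.89)), (np.float64(28.07), np.float64(25.12)), (np.float64(28.18), np.float64(25.21)), (np.float64(27.68), np.float64(24.74)), (np.float64(27.99), np.float64(25.0)), (np.float64(28.09), np.float64(24.98)), (np.float64(28.11), np.float64(24.98)), (np.float64(28.06), np.float64(25.08))]
[0.0, 6.0, 7.0, 6.0, 7.0, 8.0, 6.0, 6.0, 6.0, 7.0, 6.0, 8.0]
```

View pics/s9.png

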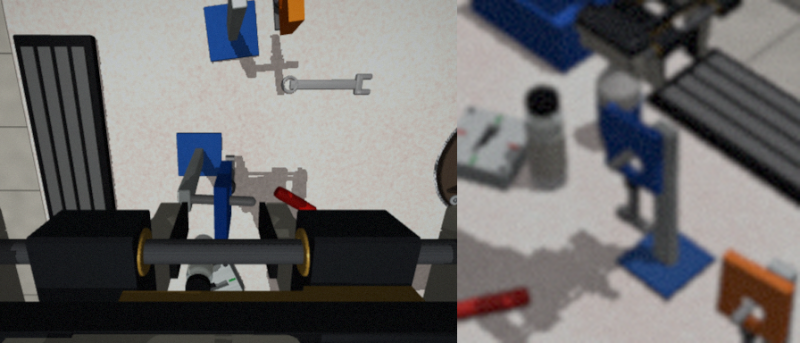

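The key hangs still on the empty peg: frame differences are at noise level. The peg passes through the plate at (222,200), the orange key hangs on its own peg, and the gripper is clear. I hand in.

```bash
python3 -c "
from h import *
print(arm.job_done())"
```

```text
the job is handed in; nothing more can be done
None
```

The blue key now hangs by its eye at about the middle of the empty peg, and I have handed in the job (about 18 s of the 48 s used). `arm.job_done()` reports no verdict, so the result is based on my own checks.

- **What I did:** I gripped the key and turned it about 65° anticlockwise until the plate lined up with the green marks. After a 1.5 mm shift to ease a side load on the shank, I lifted it straight out. I then slid the eye onto the peg without contact, lowered it until the peg took the weight, opened the fingers and rose clear.
- **Last checks:** Twelve side pictures over about 0.6 s showed no movement beyond image noise, and the key looked upright. The tool force was about zero with the gripper well clear. The orange key was still on its peg, and nothing in the last views looked moved. I did not measure the final eye position or the bystanders again.
- **Disagreements:**
  - The top camera put the jig about 11 mm off from the wrist camera, probably lens distortion. I used the wrist camera, and the grasp confirmed it.
  - Joint 6 was right at its range limit (-3.03) at the grasp, with no sign of trouble. The turn moved it away from the limit.
  - The first two pictures after release differed. I waited over 2 s and the key was then still.

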